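# Put the clay cutters away on their outlines

## Robot

A 6-joint arm with a two-finger parallel gripper is mounted at the origin on the work surface. World frame = base frame: x ahead of the robot, y to its left, z up, the work surface at z = 0. Lengths are in m, angles in rad, forces in N, time in s.
With the tool pointing down it reaches from about 0.425 to 0.95 m from the base axis. Payload 14.7 kg.
Tool frame: the origin (TCP) lies between the finger pads; the fingertips stand env.nose_length ahead of it and the grasp point (between the pads) lies 5 mm behind it (env.nose_length is the distance from the TCP to the fingertips, in m); z points along the fingers, y is the direction in which the jaws open and shut (so a half turn about z gives the same grasp; the last joint's range is limited). The gripper opens to 85 mm and grips with 20 to 120 N. Pads are 22 mm wide; open, the fingers measure 114 mm over their backs; the gripper's body (76 mm by 85 mm) begins 54 mm behind the grasp point. The pads swing forward as they close: fully open they stand 13 mm farther back than shut.
Start: joints at [1.056, 0.48, 1.596, -0, 1.065, -0.047], TCP at [0.293, 0.58, 0.245] pointing down, gripper open.
Joint ranges: [-2.75, 2.75], [-0.82, 2.05], [0.23, 2.67], [-1.56, 4.7], [0.09, 2.69], [-2.92, 2.92]. Speed limits (rad/s): [1.89, 1.89, 2.39, 3.01, 3.01, 3.01].

## Interface

Orientations are given as [roll, pitch, yaw] about the fixed x, y, z axes, in that order (R = Rz(yaw) Ry(pitch) Rx(roll)).
In Python, from cell import env gives the robot as it stands.
- The arm moves only by the tool apply_moves, never from a script. Its argument "steps" is a list of rows, each a list of 3 entries, a list of its own where there are three numbers: the shift along the tool's x, y, z in mm, then the turn, a rotation vector about the tool's x, y, z in degrees, then the opening, from -1 (shut) to 1 (fully open). A call has 1 to 10 rows; each row is the pose to reach, as a shift and turn from the pose commanded when the call began, along the tool's axes at that moment; what a row does not reach only later rows make up. A row lasts 1/8 s, in which the tool goes at most 62.5 mm and 10.7 degrees, less where a joint would pass 70% of its speed; a pose out of reach is approached as far as the arm can. A call with a gripper value outside its range is refused whole. The fingers move at their own pace and stop on an object; "newtons" is the grip in N (left out, the last holds). Time passes only in rows, so rows that repeat a pose let the fingers close. It gives the time, the measured TCP pose, the force and the opening at its end, in the units of the state.
- env.read_state(): the state, without advancing time (a new reading comes with each control period).
- env.camera(name): name is "scene" or "side" or "wrist"; returns the picture (400x640x3 uint8, red, green, blue); there is no depth.
- env.get_calibration(name): a dict with "fx", "fy", "cx", "cy" (pixels), "R" (3x3) and "t" (3): a world point X has camera coordinates R X + t. Camera axes: x right, y down, z forward; pixel columns grow to the right and rows downward; lengths in m; the calibration is good to about 2 mm. A picture is of the moment at which its call begins: read the wrist's pose just before it. get_calibration takes no time and is no camera call; for the wrist camera it gives the pose at the moment of the call.
- env.job_done(): hands the job in, once; it reports no verdict.
The state is a dict: "time": time; "joints": joint angles; "qvel": joint speeds; "effort": joint torques, N m; "ee_pos": TCP position; "tool_rot": TCP orientation; "contact_force": force on the tool from outside, world axes, zero at the start; "ft_torque": the same for the moment, N m; "finger_gap": opening from 0.0 (shut) to 1.0 (fully open).
Only numpy, scipy, OpenCV 4.12 (cv2) and the standard library are available. Lean on these libraries where they do the work, as an engineer would, in place of code of your own. Each camera call takes 0.05 s, during which the arm holds its last target.

## Task

Tidy the pottery bench: take each of the four green-footed plunger cutters that stand about and set it upright on the wooden pad that carries its black outline (round, square, long oval, flower), centred on the outline and turned to line up with it. Do not disturb the two small unfired clay bowls that stand among them.

Things in the scene. Friction and masses are not known exactly. Their poses are not given: they have to be found in the camera images.
- cutter_round: loose plunger cutter, 70 g: a green foot plate 16 mm thick, a disc 58 mm across (yaw does not matter), with an upright round white stem, 22 mm thick, in its middle whose top is 80 mm above the underside; grip the stem from above, at any yaw. Origin: centre of the underside; z up along the stem.
- cutter_square: loose plunger cutter, 70 g: a green foot plate 16 mm thick, a square 50 x 50 mm, sides along its x and y axes (repeats every quarter turn), with an upright round white stem, 22 mm thick, in its middle whose top is 80 mm above the underside; grip the stem from above, at any yaw. Origin: centre of the underside; z up along the stem.
- cutter_oval: loose plunger cutter, 70 g: a green foot plate 16 mm thick, a long oval with rounded ends, 74 mm along its x axis and 34 mm along y (repeats every half turn), with an upright round white stem, 22 mm thick, in its middle whose top is 80 mm above the underside; grip the stem from above, at any yaw. Origin: centre of the underside; z up along the stem.
- cutter_flower: loose plunger cutter, 70 g: a green foot plate 16 mm thick, a four-petal flower 64 mm across, 24 mm wide petals along its +x, -x, +y and -y (repeats every quarter turn), with an upright round white stem, 22 mm thick, in its middle whose top is 80 mm above the underside; grip the stem from above, at any yaw. Origin: centre of the underside; z up along the stem.
- pad_round: fixed round wooden storage pad, 90 mm across, 6 mm thick, lying on the table, with a flat black silhouette of the round foot in its middle, 4 mm larger all round than the foot and turned with the pad's x and y axes (same axes as the cutter's). Origin: centre of the underside; the top face, where the cutter stands, is 6 mm above it. Turned at random.
- pad_square: fixed round wooden storage pad, 90 mm across, 6 mm thick, lying on the table, with a flat black silhouette of the square foot in its middle, 4 mm larger all round than the foot and turned with the pad's x and y axes (same axes as the cutter's). Origin: centre of the underside; the top face, where the cutter stands, is 6 mm above it. Turned at random.
- pad_oval: fixed round wooden storage pad, 90 mm across, 6 mm thick, lying on the table, with a flat black silhouette of the oval foot in its middle, 4 mm larger all round than the foot and turned with the pad's x and y axes (same axes as the cutter's). Origin: centre of the underside; the top face, where the cutter stands, is 6 mm above it. Turned at random.
- pad_flower: fixed round wooden storage pad, 90 mm across, 6 mm thick, lying on the table, with a flat black silhouette of the flower foot in its middle, 4 mm larger all round than the foot and turned with the pad's x and y axes (same axes as the cutter's). Origin: centre of the underside; the top face, where the cutter stands, is 6 mm above it. Turned at random.
- bowl_left: small loose dark-grey unfired clay bowl, 60 mm across the rim, 26 mm high, standing among the cutters and pads on the robot's left (+y); to be left alone. Origin: centre of the underside.
- bowl_right: small loose dark-grey unfired clay bowl, 60 mm across the rim, 26 mm high, standing among the cutters and pads on the robot's right (-y); to be left alone. Origin: centre of the underside.
Mind the look-alikes: they are no part of the job. Leave any orange or yellow look-alike of the cutter_square alone.

How it is judged:
At the end, for the whole second after the job is handed in: Each cutter stands upright (within 0.1 rad) and at rest on top of the pad of its own shape, its centre within 12 mm of the pad's centre, and the square, oval and flower feet are turned to their outlines within 0.26 rad (15 degrees), counting each shape's symmetry; the order is free (horizontal distance between cutter_round and pad_round below 0.012 m and z of cutter_round in the frame of pad_round between 0.003 and 0.01 m and angle between each of cutter_round, cutter_square, cutter_oval, cutter_flower's own z axis and vertical below 0.1 rad and linear speed of each of cutter_round, cutter_square, cutter_oval, cutter_flower below 0.02 m/s and angular speed of each of cutter_round, cutter_square, cutter_oval, cutter_flower below 0.2 rad/s and horizontal distance between cutter_square and pad_square below 0.012 m and z of cutter_square in the frame of pad_square between 0.003 and 0.01 m and (angle between the x axis of cutter_square and the x axis of pad_square, either way round below 0.26 rad or angle between the x axis of cutter_square and the y axis of pad_square, either way round below 0.26 rad) and horizontal distance between cutter_oval and pad_oval below 0.012 m and z of cutter_oval in the frame of pad_oval between 0.003 and 0.01 m and angle between the x axis of cutter_oval and the x axis of pad_oval, either way round below 0.26 rad and horizontal distance between cutter_flower and pad_flower below 0.012 m and z of cutter_flower in the frame of pad_flower between 0.003 and 0.01 m and (angle between the x axis of cutter_flower and the x axis of pad_flower, either way round below 0.26 rad or angle between the x axis of cutter_flower and the y axis of pad_flower, either way round below 0.26 rad)); the robot touches nothing.
It fails at once if the left clay bowl is moved more than 15 mm or tipped (distance of bowl_left from where it was at the start of the episode above 0.015 m or angle between bowl_left's own z axis and vertical above 0.35 rad).
It fails at once if the right clay bowl is moved more than 15 mm or tipped (distance of bowl_right from where it was at the start of the episode above 0.015 m or angle between bowl_right's own z axis and vertical above 0.35 rad).
It also fails if it takes over 96 s, if anything falls off the work surface, if the arm or the gripper's body presses on something with over 40 N, if the wrist force passes 120 N, or if a joint passes its speed limit or range.

## Working session

There is one attempt and no reset: what is moved stays moved. The work goes in short steps, Python scripts to look and compute and a tool call to move; the robot and the scene stay as the last step left them, time stands still between calls to the robot, and variables do not carry over. Pictures are saved under pics/ and viewed, and the job is handed in when it is done.

Besides the shell and the picture viewer there is one more tool, called after ">>>" as name(argument=value, ...) on one line, values as JSON. apply_moves: Moves the arm, as the interface text tells. Its arguments: {"type":"object","properties":{"steps":{"type":"array"},"newtons":{"type":"number"}},"required":["steps"]}

```bash
ls; mkdir -p pics; python3 - <<'E'
from cell import env
import cv2
print(env.read_state(), env.nose_length)
for n in ["scene","side","wrist"]:
    c=env.get_calibration(n); print(n,c)
    cv2.imwrite(f"pics/{n}0.png",env.camera(n)[:,:,::-1])
E
```

```text
pics
{'time': 0.0, 'joints': array([ 1.05641737e+00,  4.80830535e-01,  1.59688263e+00, -1.35776386e-05,
        1.06511248e+00, -4.65872596e-02]), 'qvel': array([ 1.26415557e-03,  6.15625703e-04,  5.42596605e-04,  2.98581487e-04,
       -8.56455211e-04, -7.09428364e-05]), 'effort': array([-3.86089101e-03, -9.50640965e+01, -4.30171466e+01, -4.28649737e-04,
        1.23006210e-02,  1.13255965e-04]), 'ee_pos': array([0.29287296, 0.57982482, 0.24466997]), 'tool_rot': array([-3.14036045e+00, -4.55635057e-05,  2.67380751e+00]), 'contact_force': array([-0.36312735, -0.2925025 , -0.60795019]), 'ft_torque': array([ 0.00987617, -0.05632739, -0.00854163]), 'finger_gap': 0.9990957131622611} 0.014
scene {'fx': 420.3891786456256, 'fy': 420.3891786456256, 'cx': 321.24733590973364, 'cy': 198.29504917641097, 'R': array([[ 0.52572854,  0.85041518, -0.02008812],
       [ 0.51547187, -0.3372735 , -0.78774065],
       [-0.6766818 ,  0.40378288, -0.6156794 ]]), 't': array([-0.28760985, -0.1862376 ,  1.3685724 ])}
side {'fx': 502.1712675868385, 'fy': 502.1712675868385, 'cx': 310.94103752000007, 'cy': 196.32835252542156, 'R': array([[ 0.91774316, -0.39644965, -0.02398239],
       [-0.21355811, -0.44165325, -0.8713985 ],
       [ 0.33487374,  0.80484165, -0.48998929]]), 't': array([-0.39945537,  0.17326453,  1.16947071])}
wrist {'fx': 298.8633682699474, 'fy': 298.8633682699474, 'cx': 320.2005970734405, 'cy': 197.7728645390688, 'R': array([[ 0.45106409,  0.89249096, -0.00103818],
       [ 0.85385608, -0.43119893,  0.29154292],
       [ 0.25975176, -0.132391  , -0.95655719]]), 't': array([-0.64923234, -0.03782014,  0.38073172])}
```

View pics/scene0.png

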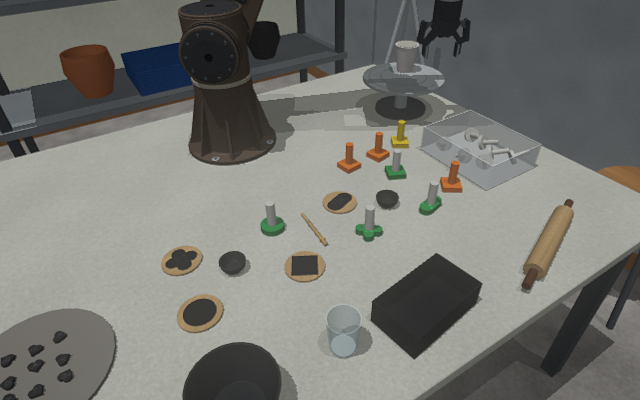

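View pics/side0.png

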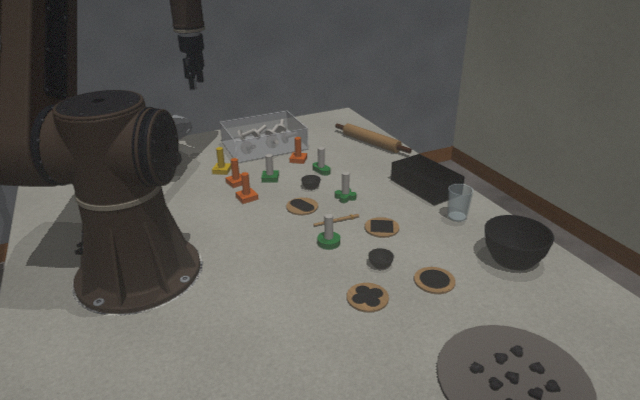

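View pics/wrist0.png

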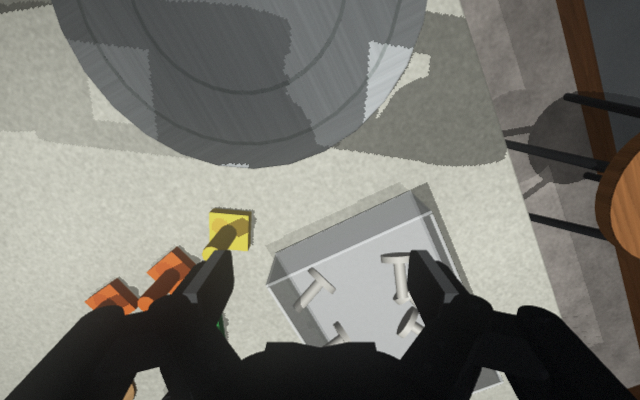

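The scene picture shows four green-footed cutters: square (397,165), oval (431,200), flower (370,225) and round (271,220). The pads are flower (182,260), round (200,312), square (305,266) and oval (340,202). The bowls are at (387,200) and (232,263).

Look-alikes for the square cutter are orange at (349,158), (378,147) and (452,178), and yellow at (400,135). The green one at (397,165) is the one I want. I'll get rough positions next.

```bash
cat > h.py <<'E'
import numpy as np, cv2
from cell import env
def cast(c,px,z):
    px=np.atleast_2d(np.asarray(px,float))
    d=np.c_[(px[:,0]-c['cx'])/c['fx'],(px[:,1]-c['cy'])/c['fy'],np.ones(len(px))]@np.asarray(c['R'])
    o=-np.asarray(c['R']).T@c['t']
    return o+d*((z-o[2])/d[:,2])[:,None]
def proj(c,X):
    Y=np.atleast_2d(X)@np.asarray(c['R']).T+c['t']
    return np.c_[Y[:,0]/Y[:,2]*c['fx']+c['cx'],Y[:,1]/Y[:,2]*c['fy']+c['cy']]
E
python3 - <<'E'
from h import *
im=cv2.imread('pics/scene0.png');c=env.get_calibration('scene')
for n,p,z in [('Csq',(396,175),.01),('Cov',(430,208),.01),('Cfl',(369,233),.01),('Cro',(271,229),.01),('Pov',(340,202),.006),('Psq',(305,266),.006),('Pfl',(182,261),.006),('Pro',(200,313),.006),('BR',(387,200),.013),('BL',(232,263),.013),('o1',(349,167),.0),('o2',(378,155),0),('o3',(452,186),0),('y',(400,143),0),('sticka',(302,214),0),('stickb',(325,242),0),('tray',(484,185),0),('glass',(343,352),0)]:
    X=cast(c,p,z)[0];print(n,X.round(3),np.hypot(*X[:2]).round(3))
s=cv2.imread('pics/side0.png');c=env.get_calibration('side')
for n,p,z in [('Csq',(270,178),.01),('Cov',(321,170),.01),('Cfl',(345,196),.01),('Cro',(329,242),.01),('Pov',(303,206),.006),('Psq',(381,227),.006),('Pfl',(368,297),.006),('Pro',(434,280),.006)]:
    X=cast(c,p,z)[0];print(n,X.round(3))
o=cv2.resize(im[120:340,150:480],(800,533),interpolation=cv2.INTER_CUBIC);cv2.imwrite('pics/crop0.png',o)
E
```

```text
Csq [0.45  0.307 0.01 ] 0.545
Cov [0.611 0.285 0.01 ] 0.674
Cfl [0.601 0.1   0.01 ] 0.61
Cro [ 0.462 -0.089  0.01 ] 0.47
Pov [0.462 0.111 0.006] 0.475
Psq [ 0.607 -0.079  0.006] 0.612
Pfl [ 0.445 -0.303  0.006] 0.538
Pro [ 0.603 -0.316  0.006] 0.681
BR [0.528 0.212 0.013] 0.569
BL [ 0.518 -0.212  0.013] 0.56
o1 [0.332 0.229 0.   ] 0.403
o2 [0.327 0.34  0.   ] 0.472
o3 [0.565 0.411 0.   ] 0.698
y [0.309 0.442 0.   ] 0.539
sticka [0.443 0.007 0.   ] 0.443
stickb [0.562 0.001 0.   ] 0.562
tray [0.609 0.487 0.   ] 0.78
glass [ 0.822 -0.123  0.   ] 0.831
Csq [0.426 0.294 0.01 ]
Cov [0.589 0.276 0.01 ]
Cfl [0.582 0.093 0.01 ]
Cro [ 0.443 -0.096  0.01 ]
Pov [0.454 0.1   0.006]
Psq [ 0.595 -0.087  0.006]
Pfl [ 0.433 -0.311  0.006]
Pro [ 0.591 -0.322  0.006]
```

View pics/crop0.png

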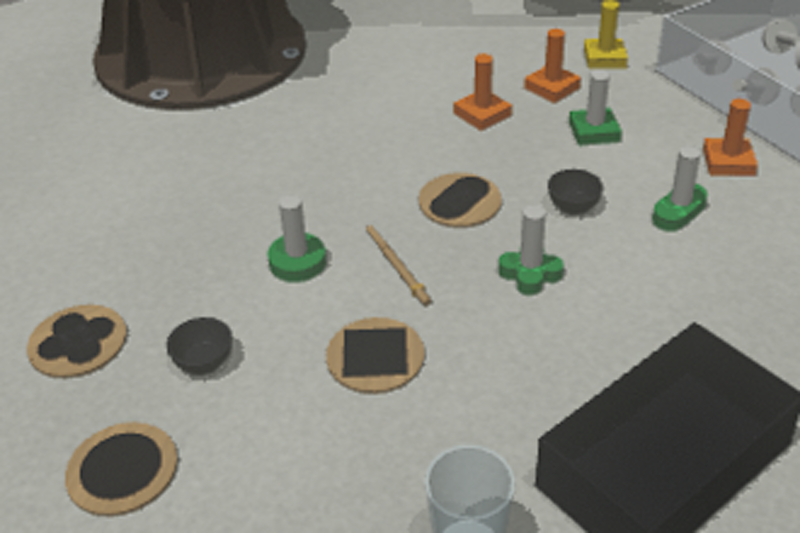

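```bash
cat >> h.py <<'E'
from scipy.spatial.transform import Rotation as Ro
def tool():
    s=env.read_state(); return np.array(s['ee_pos']),Ro.from_euler('xyz',s['tool_rot']).as_matrix(),s
def plan(p,yaw):
    """print shift (mm) and turn (deg rotvec) in tool axes to tool-down pose at p, yaw rad"""
    q,R,s=tool()
    T=Ro.from_euler('xyz',[np.pi,0,yaw]).as_matrix()
    print('shift',(R.T@(np.array(p)-q)*1000).round(1),'turn',np.degrees(Ro.from_matrix(R.T@T).as_rotvec()).round(1),'yaw now',s['tool_rot'][2].round(3),'t',s['time'])
E
python3 - <<'E'
from h import *
q,R,s=tool();c=env.get_calibration('wrist')
print('cam in tool',R.T@(-c['R'].T@c['t']-q)); print('cam axes in tool (cols)',(R.T@c['R'].T).round(3))
plan([.70,.15,.36],np.pi)
E
```

```text
cam in tool [ 0.07468831 -0.00016165 -0.12982024]
cam axes in tool (cols) [[-0.    -0.957 -0.292]
 [ 1.    -0.     0.   ]
 [-0.    -0.292  0.957]]
shift [-557.2 -200.3 -115. ] turn [ -0.1  -0.  -26.8] yaw now 2.674 t 0.15
```

```bash
python3 - <<'E'
from h import *
plan([.56,.0,.36],np.pi)
E
```

```text
shift [-499.9 -397.3 -114.8] turn [ -0.1  -0.  -26.8] yaw now 2.674 t 0.15
```

>>> apply_moves(steps=[[[0,0,-60],[0,0,0],1],[[-500,-400,-115],[0,0,-27],1],[[-500,-400,-115],[0,0,-27],1],[[-500,-400,-115],[0,0,-27],1],[[-500,-400,-115],[0,0,-27],1],[[-500,-400,-115],[0,0,-27],1],[[-500,-400,-115],[0,0,-27],1],[[-500,-400,-115],[0,0,-27],1],[[-500,-400,-115],[0,0,-27],1],[[-500,-400,-115],[0,0,-27],1]])

```text
time: 1.4
ee_pos: [0.5243, 0.0728, 0.3532]
tool_rot: [3.141, 0.0, -3.138]
contact_force: [0.5, 0.5, 0.8]
finger_gap: 1.001
```

>>> apply_moves(steps=[[[0,0,0],[0,0,0],1]])

```text
time: 1.52
ee_pos: [0.5253, 0.0711, 0.3531]
tool_rot: [-3.141, 0.001, 3.14]
contact_force: [-0.5, 0.1, -0.8]
finger_gap: 0.997
```

```bash
python3 - <<'E'
from h import *
plan([.56,.0,.36],np.pi)
E
```

```text
shift [-34.8 -71.   -6.8] turn [-0.   0.  -0.1] yaw now 3.14 t 1.525
```

```bash
python3 - <<'E'
from h import *
c=env.get_calibration('wrist'); im=env.camera('wrist')[:,:,::-1]; cv2.imwrite('pics/w1.png',im)
import pickle; pickle.dump(c,open('w1.pkl','wb'))
E
```

```text
(no output)
```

View pics/w1.png

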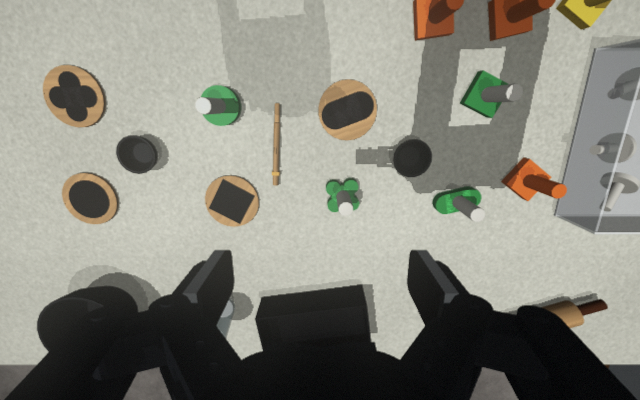

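The wrist view shows everything. The cutters are round (220,105), square (487,95), flower (343,195) and oval (458,202). The pads are flower (74,96), round (90,198), square (232,200) and oval (347,110). The bowls are at (137,153) and (411,157). Now I'll measure.

```bash
cat > meas.py <<'E'
from h import *
def harm(P,ctr,n):
    d=P-ctr; r=np.hypot(*d.T);a=np.arctan2(d[:,1],d[:,0])
    # resample by angle
    g=np.linspace(-np.pi,np.pi,721)[:-1]; o=np.argsort(a); rr=np.interp(g,a[o],r[o],period=2*np.pi)
    h=(rr*np.exp(1j*n*g)).sum(); return np.angle(h)/n, abs(h)/720*2
def cen(P):
    p=np.float32(P)*1000; m=cv2.moments(p.reshape(-1,1,2)); return np.array([m['m10'],m['m01']])/m['m00']/1000, m['m00']
def contours(mask,amin):
    k,_=cv2.findContours(mask,cv2.RETR_EXTERNAL,cv2.CHAIN_APPROX_NONE); return [x[:,0,:] for x in k if cv2.contourArea(x)>amin]
def near(ks,p): 
    return min(ks,key=lambda k:np.hypot(*(k.mean(0)-p)))
def run(im,c,pads,cuts,S=4):
    big=cv2.resize(im,None,fx=S,fy=S,interpolation=cv2.INTER_CUBIC)
    cv=lambda k:(k+.5)/S-.5
    hsv=cv2.cvtColor(big,cv2.COLOR_BGR2HSV)
    wood=cv2.inRange(hsv,(8,60,60),(28,255,255)); dark=cv2.inRange(hsv,(0,0,0),(180,255,75))
    green=cv2.inRange(hsv,(45,90,30),(80,255,255))
    kw=contours(wood,200*S);kd=contours(dark,200*S);kg=contours(green,100*S)
    for n,p in pads.items():
        w=cast(c,cv(near(kw,np.array(p)*S)),.006)[:,:2]; d=cast(c,cv(near(kd,np.array(p)*S)),.006)[:,:2]
        (x,y),r=cv2.minEnclosingCircle(np.float32(w)); cw,A=cen(w); cd,Ad=cen(d)
        print(n,'pad',cw.round(4),'circ r',round(r*1000,1),'areaR',np.sqrt(A/np.pi).round(1),'sil',cd.round(4),
          'rect',[np.round(v,1) for v in cv2.minAreaRect(np.float32(d)*1000)[1:]],'h4',harm(d,cd,4),'h2',harm(d,cd,2))
    for n,p in cuts.items():
        k=near(kg,np.array(p)*S)
        G=cast(c,cv(k),.016)[:,:2]; hull=cv2.convexHull(np.float32(G))[:,0]
        cg,A=cen(hull)
        print(n,'foot@16',cg.round(4),'rect',[np.round(v,1) for v in cv2.minAreaRect(np.float32(G)*1000)[1:]],'h4',harm(G,cg,4),'h2',harm(G,cg,2))
E
python3 - <<'E'
from meas import *
import pickle
c=pickle.load(open('w1.pkl','rb'));im=cv2.imread('pics/w1.png')
run(im,c,dict(fl=(74,96),ro=(90,198),sq=(232,200),ov=(347,110)),dict(ro=(220,105),sq=(487,95),fl=(343,195),ov=(458,202)))
for n,p in dict(ro=(203,105),sq=(516,93),fl=(346,209),ov=(478,214)).items(): print(n,'top@80',cast(c,p,.08)[0].round(4))
for n,p in dict(BL=(137,153),BR=(411,157)).items(): print(n,cast(c,p,.026)[0].round(4))
o=np.hstack([cv2.resize(im[70:130,180:260],(400,300),interpolation=2),cv2.resize(im[60:120,450:530],(400,300),interpolation=2)])
o2=np.hstack([cv2.resize(im[165:225,305:385],(400,300),interpolation=2),cv2.resize(im[170:230,420:500],(400,300),interpolation=2)])
cv2.imwrite('pics/crop1.png',np.vstack([o,o2]))
E
```

```text
fl pad [ 0.4357 -0.3018] circ r 46.3 areaR 45.1 sil [ 0.4357 -0.3035] rect [array([59. , 58.5]), np.float64(47.2)] h4 (np.float64(0.033346643621290334), np.float64(0.006042135177249354)) h2 (np.float64(0.6285758518675401), np.float64(9.94564527630774e-05))
ro pad [ 0.5972 -0.3144] circ r 46.4 areaR 45.1 sil [ 0.598  -0.3161] rect [array([63.6, 63.5]), np.float64(14.1)] h4 (np.float64(-0.7779656859425292), np.float64(5.769109586312261e-05)) h2 (np.float64(1.0072908732560508), np.float64(0.00010763799075418194))
sq pad [ 0.602  -0.0776] circ r 45.5 areaR 44.7 sil [ 0.6026 -0.0785] rect [array([56.2, 56. ]), np.float64(60.3)] h4 (np.float64(0.2679869967209158), np.float64(0.0043684645332218415)) h2 (np.float64(0.9290765753027574), np.float64(7.540924490763136e-05))
ov pad [0.4562 0.1122] circ r 45.1 areaR 44.6 sil [0.4562 0.1122] rect [array([40.6, 79.9]), np.float64(20.1)] h4 (np.float64(0.35547249859594876), np.float64(0.0008950522143531785)) h2 (np.float64(-1.2199840997901323), np.float64(0.010400640815155487))
ro foot@16 [ 0.4488 -0.0794] rect [array([56.7, 52.8]), np.float64(0.3)] 
[... 273 characters left out ...]
294833147)) h2 (np.float64(1.4105704954551195), np.float64(0.0018187543225275321))
fl foot@16 [0.5892 0.1067] rect [array([51.9, 50.9]), np.float64(5.3)] h4 (np.float64(-0.7330771709524246), np.float64(0.0042762353704651505)) h2 (np.float64(0.2200361636008619), np.float64(0.002544077803068177))
ov foot@16 [0.5975 0.2935] rect [array([37.6, 76.6]), np.float64(14.5)] h4 (np.float64(0.06187949729696519), np.float64(0.0007071565393567363)) h2 (np.float64(-1.4546210730754272), np.float64(0.008662569951308026))
ro top@80 [ 0.4485 -0.0799  0.08  ]
sq top@80 [0.4345 0.3203 0.08  ]
fl top@80 [0.5904 0.1076 0.08  ]
ov top@80 [0.5982 0.2969 0.08  ]
BL [ 0.5181 -0.2092  0.026 ]
BR [0.5249 0.2102 0.026 ]
```

View pics/crop1.png

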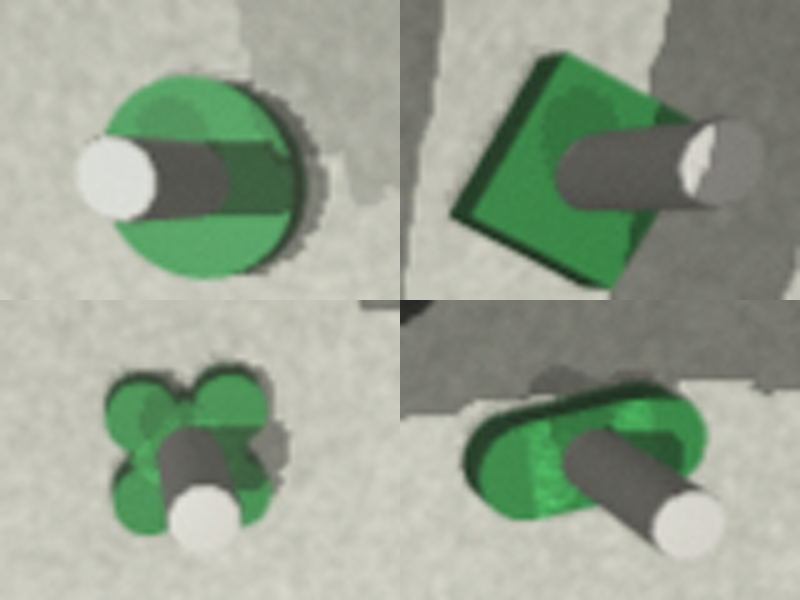

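The close crop confirms the four shapes. I'll start with the flower, hovering above it for a precise look.

>>> apply_moves(steps=[[[-65,36,153],[0,0,0],0.3],[[-65,36,153],[0,0,0],0.3],[[-65,36,153],[0,0,0],0.3],[[-65,36,153],[0,0,0],0.3],[[-65,36,153],[0,0,0],0.3]], newtons=30)

```text
time: 2.2
ee_pos: [0.5883, 0.1117, 0.2011]
tool_rot: [3.142, 0.0, -3.137]
contact_force: [-0.5, -0.1, 0.5]
finger_gap: 0.653
```

```bash
cat > look.py <<'E'
from meas import *
import sys,pickle
n=sys.argv[1]
c=env.get_calibration('wrist'); im=env.camera('wrist')[:,:,::-1].copy(); cv2.imwrite(f'pics/{n}.png',im); pickle.dump(c,open(n+'.pkl','wb'))
q,R,s=tool(); print(q.round(4),s['tool_rot'].round(3),s['time'],s['finger_gap'])
print('TCP floor pixel',proj(c,[q[0],q[1],0.016]).round(1))
E
python3 look.py fl1
```

```text
[0.5887 0.1115 0.2017] [ 3.141e+00  2.000e-03 -3.137e+00] 2.25 0.6515514016128727
TCP floor pixel [[319.9 179.2]]
```

View pics/fl1.png

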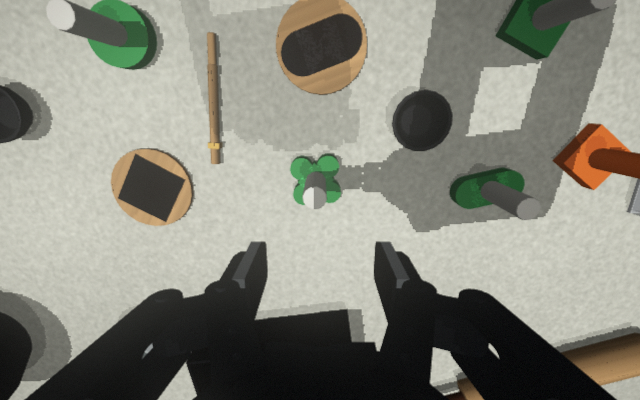

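The flower sits at (317,181), with its stem top at (314,197). I'll zoom in to read it accurately.

```bash
python3 - <<'E'
from meas import *
im=cv2.imread('pics/fl1.png')
cv2.imwrite('pics/fl1c.png',cv2.resize(im[145:220,270:370],(800,600),interpolation=2))
E
```

```text
(no output)
```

View pics/fl1c.png

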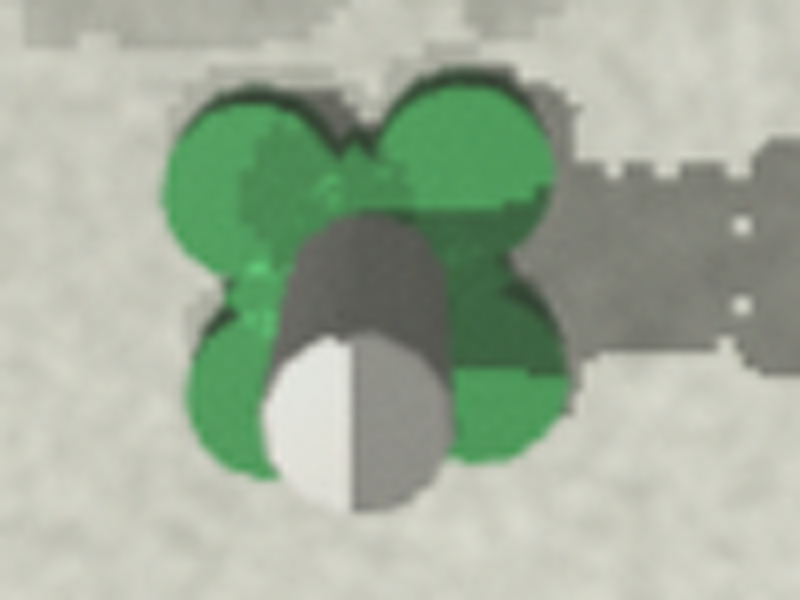

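```bash
cat > px.py <<'E'
from meas import *
import pickle
def P(n,pts,z,x0,y0,S=8):
    c=pickle.load(open(n+'.pkl','rb')); p=(np.array(pts,float)+.5)/S-.5+[x0,y0]
    return cast(c,p,z)[:,:2]
E
python3 - <<'E'
from px import *
A=P('fl1',[(255,188),(465,170),(482,372),(275,390)],.016,270,145)
print(A.round(4),'ctr',A.mean(0).round(4),[np.degrees(np.arctan2(*(A[j]-A[i])[::-1])) for i,j in((0,2),(1,3))])
print('top',P('fl1',[(357,424)],.08,270,145))
plan([*((A.mean(0)+P('fl1',[(357,424)],.08,270,145)[0])/2),.055],np.pi)
c=pickle.load(open('fl1.pkl','rb'));run(cv2.imread('pics/fl1.png'),c,dict(sq=(152,186),ov=(321,45)),dict(fl=(317,181),ov=(485,188),ro=(120,30)))
E
```

```text
[[0.5765 0.0917]
 [0.574  0.1197]
 [0.6019 0.1223]
 [0.6046 0.094 ]] ctr [0.5893 0.1069] [np.float64(50.38094443680684), np.float64(-39.97195171076342)]
top [[0.58996064 0.10647811]]
shift [ -0.6  -4.8 146.7] turn [0.  0.1 0.2] yaw now -3.137 t 2.25
sq pad [ 0.6022 -0.0778] circ r 46.0 areaR 45.0 sil [ 0.6028 -0.079 ] rect [array([57.3, 57.2]), np.float64(60.2)] h4 (np.float64(0.26671451845839167), np.float64(0.004368625474080993)) h2 (np.float64(1.278005168879597), np.float64(4.019986468699735e-05))
ov pad [0.4574 0.112 ] circ r 45.2 areaR 44.2 sil [0.4561 0.1119] rect [array([41.6, 81.2]), np.float64(20.2)] h4 (np.float64(0.3686577725153442), np.float64(0.0007669220035229626)) h2 (np.float64(-1.2152465463235336), np.float64(0.010364858455040713))
fl foot@16 [0.5897 0.1066] rect [array([52.4, 51.8]), np.float64(5.3)] h4 (np.float64(-0.6611606020226257), np.float64(0.004132484766810263)) h2 (np.float64(-0.009961194666141272), np.float64(0.0026222578428188653))
ov foot@16 [0.5976 0.2925] rect [array([38.4, 78.9]), np.float64(14.3)] h4 (np.float64(-0.09813209886566425), np.float64(0.0012391198681803361)) h2 (np.float64(-1.4529250478420135), np.float64(0.00920696339567489))
ro foot@16 [ 0.4492 -0.0801] rect [array([54.9, 57.5]), np.float64(71.9)] h4 (np.float64(-0.24800071643905897), np.float64(0.0005847782018844919)) h2 (np.float64(1.1865878063970567), np.float64(0.0012079708075592448))
```

>>> apply_moves(steps=[[[0,-5,60],[0,0,0],0.3],[[0,-5,120],[0,0,0],0.3],[[0,-5,147],[0,0,0],0.3],[[0,-5,147],[0,0,0],0.3],[[0,-5,147],[0,0,0],-1],[[0,-5,147],[0,0,0],-1],[[0,-5,147],[0,0,0],-1],[[0,-5,147],[0,0,0],-1],[[0,-5,147],[0,0,0],-1],[[0,-5,147],[0,0,0],-1]], newtons=30)

```text
time: 3.5
ee_pos: [0.5901, 0.1063, 0.0552]
tool_rot: [3.141, 0.003, -3.138]
contact_force: [-1.0, 0.5, 12.3]
finger_gap: 0.248
```

>>> apply_moves(steps=[[[0,0,-50],[0,0,0],-1],[[0,0,-110],[0,0,0],-1],[[20,-50,-150],[0,0,8],-1],[[40,-105,-150],[0,0,16],-1],[[62,-160,-150],[0,0,24],-1],[[84,-215,-150],[0,0,32],-1],[[106,-270,-150],[0,0,40],-1],[[128,-325,-150],[0,0,48],-1],[[145,-380,-150],[0,0,48.3],-1],[[154,-409,-150],[0,0,48.3],-1]])

```text
time: 4.75
ee_pos: [0.4354, -0.3062, 0.2043]
tool_rot: [3.141, 0.002, 2.3]
contact_force: [0.1, 0.5, -0.8]
finger_gap: 0.246
```

>>> apply_moves(steps=[[[0,0,0],[0,0,0],-1],[[0,0,0],[0,0,0],-1]])

```text
time: 5.0
ee_pos: [0.4362, -0.3031, 0.2036]
tool_rot: [3.141, 0.001, 2.302]
contact_force: [0.4, -0.8, -1.1]
finger_gap: 0.247
```

```bash
python3 look.py fl2; python3 - <<'E'
from h import *
plan([.4357,-.303,.055],np.radians(131.7))
E
```

```text
[ 0.4364 -0.3027  0.2035] [3.141 0.    2.303] 5.05 0.25156571067297046
TCP floor pixel [[320.7 178. ]]
shift [  0.3  -0.7 148.5] turn [0.  0.  0.2] yaw now 2.303 t 5.05
```

View pics/fl2.png

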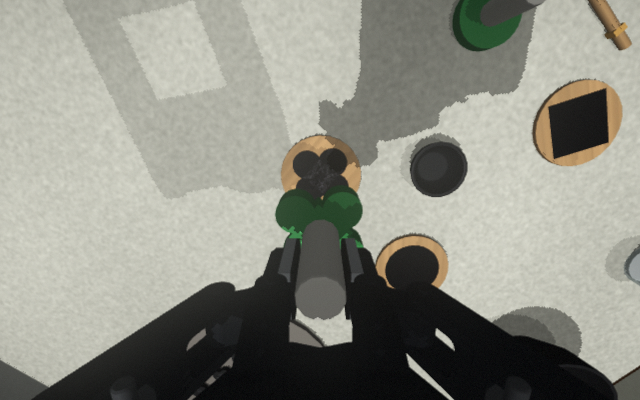

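>>> apply_moves(steps=[[[0,0,60],[0,0,0],-1],[[0,0,115],[0,0,0],-1],[[0,0,135],[0,0,0],-1],[[0,-0.5,141],[0,0,0],-1],[[0,-0.5,141.5],[0,0,0],-1],[[0,-0.5,141.5],[0,0,0],-1],[[0,-0.5,141.5],[0,0,0],0.3],[[0,-0.5,141.5],[0,0,0],0.3],[[0,-0.5,141.5],[0,0,0],0.3],[[0,-0.5,141.5],[0,0,0],0.3]])

```text
time: 6.3
ee_pos: [0.4358, -0.3039, 0.0616]
tool_rot: [3.142, 0.0, 2.302]
contact_force: [0.5, 0.2, 0.7]
finger_gap: 0.651
```

>>> apply_moves(steps=[[[0,0,-40],[0,0,0],0.3],[[0,0,-90],[0,0,0],0.3],[[0,0,-140],[0,0,0],0.3],[[0,0,-140],[0,0,0],0.3],[[0,0,-140],[0,0,0],0.3]])

```text
time: 6.92
ee_pos: [0.4355, -0.3037, 0.2013]
tool_rot: [-3.142, -0.0, 2.302]
contact_force: [-0.4, 0.5, -0.2]
finger_gap: 0.652
```

```bash
python3 look.py fl3; python3 - <<'E'
from meas import *
im=cv2.imread('pics/fl3.png')
cv2.imwrite('pics/fl3c.png',cv2.resize(im[130:230,255:385],(780,600),interpolation=2))
plan([.4485,-.0800,.205],np.pi)
E
```

```text
[ 0.4352 -0.3035  0.2007] [-3.141e+00 -1.000e-03  2.302e+00] 6.975 0.6539632104689176
TCP floor pixel [[320.4 178.5]]
shift [157.5 159.1  -4.1] turn [  0.   -0.1 -48.1] yaw now 2.302 t 6.975
```

View pics/fl3c.png

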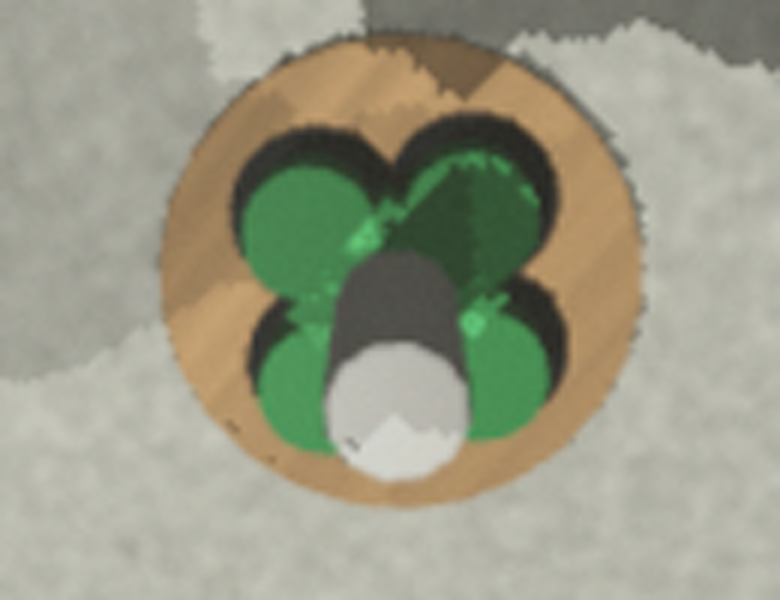

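The flower is centred on its outline and lined up with it. Next is the round cutter: three measurements agree on (0.449, -0.080).

>>> apply_moves(steps=[[[40,40,0],[0,0,0],0.3],[[80,80,0],[0,0,0],0.3],[[120,120,0],[0,0,0],0.3],[[157.5,159,0],[0,0,0],0.3],[[157.5,159,0],[0,0,0],0.3],[[157.5,159,0],[0,0,0],0.3]])

```text
time: 7.72
ee_pos: [0.4486, -0.0803, 0.2007]
tool_rot: [-3.141, -0.001, 2.303]
contact_force: [-0.3, -0.2, 0.2]
finger_gap: 0.651
```

```bash
python3 look.py ro1;  python3 - <<'E'
from meas import *
im=cv2.imread('pics/ro1.png')
cv2.imwrite('pics/ro1c.png',cv2.resize(im[130:230,255:385],(780,600),interpolation=2))
plan([.4488,-.0800,.055],2.302)
E
```

```text
[ 0.4487 -0.0809  0.2008] [-3.141e+00 -1.000e-03  2.302e+00] 7.775 0.6466739236245808
TCP floor pixel [[320.4 179.6]]
shift [  0.4   0.8 145.8] turn [-0.  -0.1 -0. ] yaw now 2.302 t 7.775
```

View pics/ro1c.png

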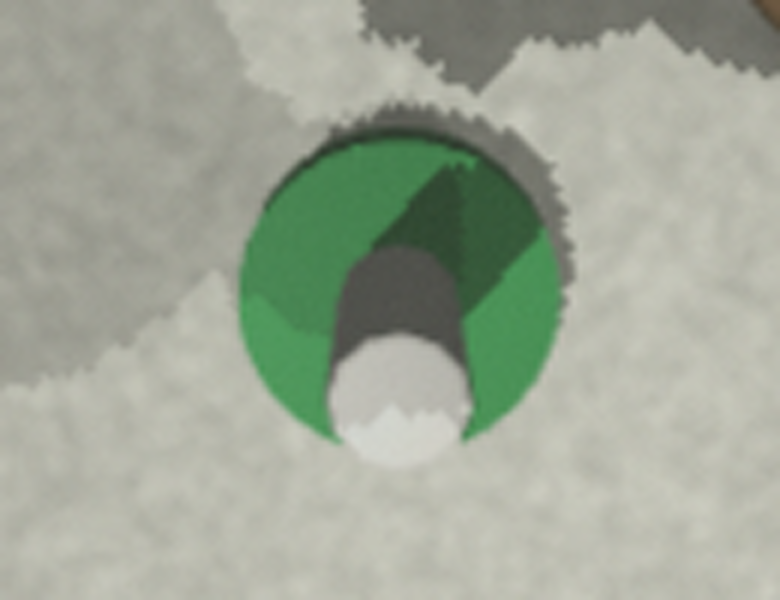

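The round cutter is directly below the TCP and looks the same as the flower did under the gripper, so I'll pick it.

>>> apply_moves(steps=[[[0,0,60],[0,0,0],0.3],[[0,0,120],[0,0,0],0.3],[[0,0.5,146],[0,0,0],0.3],[[0,0.5,146],[0,0,0],0.3],[[0,0.5,146],[0,0,0],-1],[[0,0.5,146],[0,0,0],-1],[[0,0.5,146],[0,0,0],-1],[[0,0.5,146],[0,0,0],-1],[[0,0.5,146],[0,0,0],-1],[[0,0.5,146],[0,0,0],-1]])

```text
time: 9.02
ee_pos: [0.4502, -0.0805, 0.0567]
tool_rot: [3.14, 0.002, 2.302]
contact_force: [-1.4, -3.9, 9.4]
finger_gap: 0.246
```

```bash
python3 - <<'E'
from h import *
plan([.598,-.3155,.205],2.302)
E
```

```text
shift [-273.9  -46.8 -147.7] turn [0.1 0.1 0. ] yaw now 2.302 t 9.025
```

>>> apply_moves(steps=[[[0,0,-50],[0,0,0],-1],[[0,0,-105],[0,0,0],-1],[[-45,-8,-150],[0,0,0],-1],[[-100,-17,-150],[0,0,0],-1],[[-155,-26,-150],[0,0,0],-1],[[-210,-36,-150],[0,0,0],-1],[[-250,-42,-150],[0,0,0],-1],[[-275,-46,-150],[0,0,0],-1],[[-275,-46,-150],[0,0,0],-1],[[-275,-46,-150],[0,0,0],-1]])

```text
time: 10.28
ee_pos: [0.5983, -0.3149, 0.2059]
tool_rot: [3.142, -0.0, 2.302]
contact_force: [0.0, 0.2, -1.2]
finger_gap: 0.246
```

```bash
python3 look.py ro2; python3 - <<'E'
from h import *
plan([.598,-.3155,.062],2.302)
E
```

```text
[ 0.5982 -0.3148  0.2059] [ 3.142 -0.     2.302] 10.325 0.24936039770107057
TCP floor pixel [[320.6 177.8]]
shift [ -0.4  -0.7 143.9] turn [ 0. -0.  0.] yaw now 2.302 t 10.325
```

View pics/ro2.png

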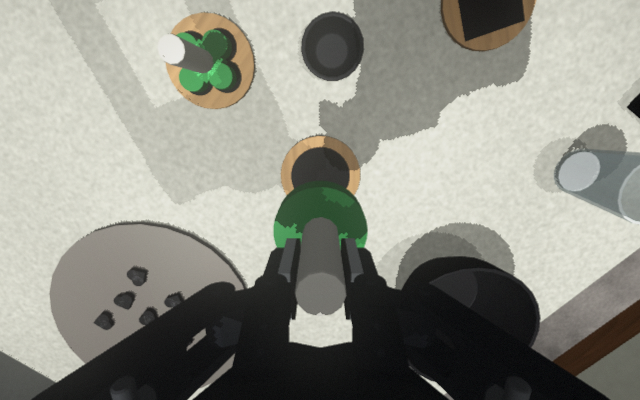

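```bash
python3 - <<'E'
from h import *
c=env.get_calibration('scene')
for z in (.05,.08,.1): print(z,cast(c,[(232,346),(190,370),(280,380)],z).round(3).tolist())
E
```

```text
0.05 [[0.736, -0.295, 0.05], [0.74, -0.37, 0.05], [0.834, -0.254, 0.05]]
0.08 [[0.756, -0.299, 0.08], [0.76, -0.37, 0.08], [0.85, -0.259, 0.08]]
0.1 [[0.77, -0.301, 0.1], [0.774, -0.371, 0.1], [0.861, -0.263, 0.1]]
```

The nearest point of the big bowl is about 135 mm away, so there is room to lower the round cutter.

>>> apply_moves(steps=[[[0,0,60],[0,0,0],-1],[[0,0,115],[0,0,0],-1],[[0,-0.5,135],[0,0,0],-1],[[0,-0.5,142],[0,0,0],-1],[[0,-0.5,143],[0,0,0],-1],[[0,-0.5,143],[0,0,0],-1],[[0,-0.5,143],[0,0,0],0.3],[[0,-0.5,143],[0,0,0],0.3],[[0,-0.5,143],[0,0,0],0.3],[[0,-0.5,143],[0,0,0],0.3]])

```text
time: 11.58
ee_pos: [0.5984, -0.3159, 0.0626]
tool_rot: [3.142, 0.0, 2.302]
contact_force: [0.0, 0.0, -0.0]
finger_gap: 0.646
```

>>> apply_moves(steps=[[[0,0,-40],[0,0,0],0.3],[[0,0,-90],[0,0,0],0.3],[[0,0,-140],[0,0,0],0.3],[[0,0,-140],[0,0,0],0.3],[[0,0,-140],[0,0,0],0.3]])

```text
time: 12.2
ee_pos: [0.5981, -0.3157, 0.2022]
tool_rot: [-3.142, -0.0, 2.302]
contact_force: [0.3, -0.5, -0.2]
finger_gap: 0.646
```

```bash
python3 look.py ro3; python3 - <<'E'
from meas import *
im=cv2.imread('pics/ro3.png')
cv2.imwrite('pics/ro3c.png',cv2.resize(im[130:230,255:385],(780,600),interpolation=2))
plan([.5975,.294,.205],np.pi)
E
```

```text
[ 0.5978 -0.3155  0.2015] [-3.141e+00 -1.000e-03  2.302e+00] 12.25 0.6505451905430661
TCP floor pixel [[320.4 178.3]]
shift [453.9 406.8  -3. ] turn [  0.   -0.1 -48.1] yaw now 2.302 t 12.25
```

View pics/ro3c.png

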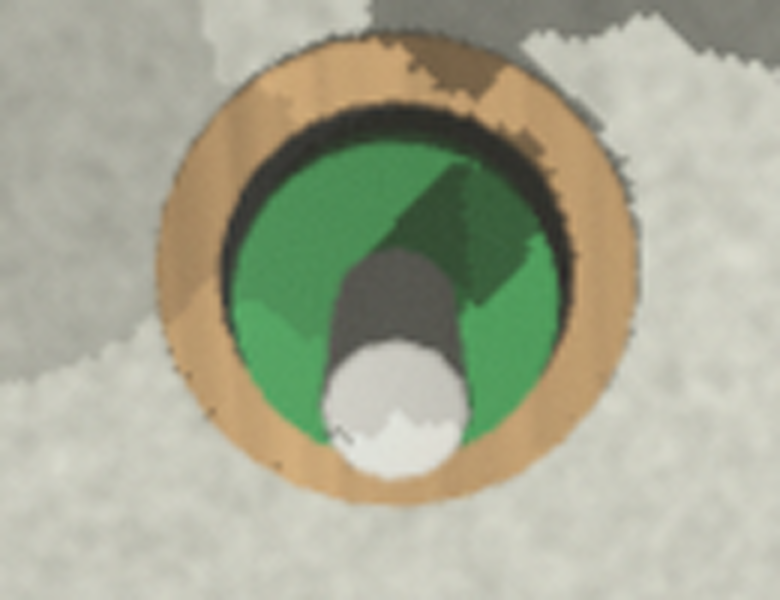

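The round cutter is centred. Next is the oval.

>>> apply_moves(steps=[[[45,40,0],[0,0,-6],0.3],[[90,81,0],[0,0,-12],0.3],[[135,121,0],[0,0,-18],0.3],[[180,162,0],[0,0,-24],0.3],[[225,202,0],[0,0,-30],0.3],[[270,242,0],[0,0,-36],0.3],[[315,282,0],[0,0,-42],0.3],[[360,323,0],[0,0,-48],0.3],[[405,363,0],[0,0,-48],0.3],[[454,407,0],[0,0,-48],0.3]])

```text
time: 13.5
ee_pos: [0.5972, 0.2922, 0.2009]
tool_rot: [-3.141, -0.002, 3.14]
contact_force: [1.2, -0.3, -0.3]
finger_gap: 0.646
```

>>> apply_moves(steps=[[[0,0,0],[0,0,0],0.3],[[0,0,0],[0,0,0],0.3],[[0,0,0],[0,0,0],0.3]])

```text
time: 13.88
ee_pos: [0.598, 0.2892, 0.2019]
tool_rot: [-3.141, -0.001, 3.139]
contact_force: [-0.5, -0.1, -0.4]
finger_gap: 0.649
```

```bash
python3 look.py ov1; python3 - <<'E'
from px import *
im=cv2.imread('pics/ov1.png')
cv2.imwrite('pics/ov1c.png',cv2.resize(im[145:220,270:370],(800,600),interpolation=2))
run(im,pickle.load(open('ov1.pkl','rb')),{},dict(ov=(320,178),sq=(320,20)))
E
```

```text
[0.5981 0.2892 0.2021] [-3.141e+00 -1.000e-03  3.138e+00] 13.925 0.6504636981815769
TCP floor pixel [[320.3 179.1]]
ov foot@16 [0.599  0.2958] rect [array([34.6, 73.1]), np.float64(14.4)] h4 (np.float64(0.1780480269376233), np.float64(0.0016102183143108855)) h2 (np.float64(-1.3027587542118766), np.float64(0.007035738169279294))
sq foot@16 [0.4436 0.3159] rect [array([50. , 41.9]), np.float64(65.0)] h4 (np.float64(0.6763661712955558), np.float64(0.0008301659951499017)) h2 (np.float64(1.5552506974300753), np.float64(0.006000422161512391))
```

View pics/ov1.png

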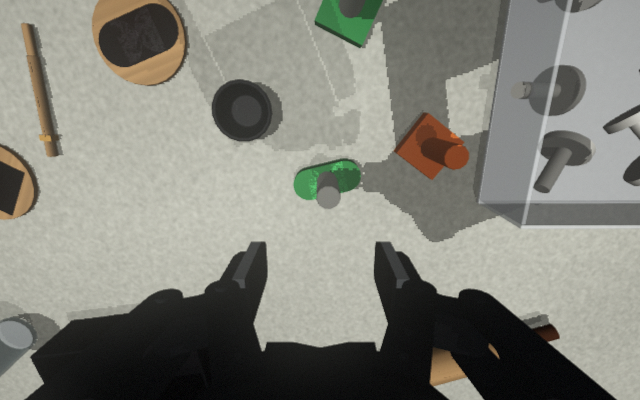

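View pics/ov1c.png

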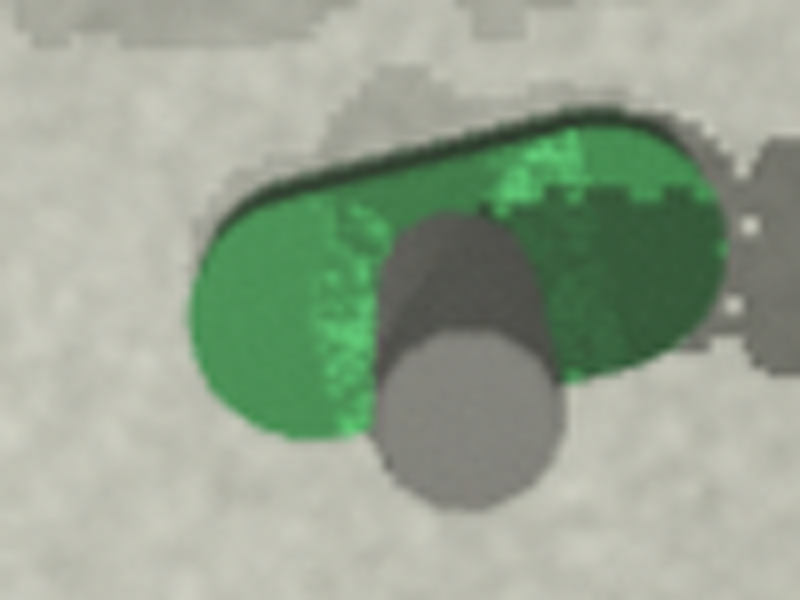

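The oval is at (327,180), and its nearest neighbour, the orange look-alike at (430,147), is well clear.

```bash
python3 - <<'E'
from px import *
A=P('ov1',[(312,315),(605,247)],.016,270,145);t=P('ov1',[(469,420)],.08,270,145)
print(A,A.mean(0),np.degrees(np.arctan2(*(A[1]-A[0])[::-1])),t)
plan([*((A.mean(0)+t[0])/2),.055],3.138)
E
```

```text
[[0.60347254 0.27641726]
 [0.59413581 0.31609543]] [0.59880418 0.29625634] 103.24145080706168 [[0.59918843 0.29614973]]
shift [ -1.    7.1 147.1] turn [-0. -0.  0.] yaw now 3.138 t 13.925
```

>>> apply_moves(steps=[[[-1,7,60],[0,0,0],0.3],[[-1,7,120],[0,0,0],0.3],[[-1,7,147],[0,0,0],0.3],[[-1,7,147],[0,0,0],0.3],[[-1,7,147],[0,0,0],-1],[[-1,7,147],[0,0,0],-1],[[-1,7,147],[0,0,0],-1],[[-1,7,147],[0,0,0],-1],[[-1,7,147],[0,0,0],-1],[[-1,7,147],[0,0,0],-1]])

```text
time: 15.18
ee_pos: [0.6002, 0.2977, 0.0573]
tool_rot: [3.141, 0.003, 3.14]
contact_force: [1.1, -2.8, 8.5]
finger_gap: 0.245
```

```bash
python3 - <<'E'
from h import *
plan([.4562,.112,.205],3.138+np.radians(6))
E
```

```text
shift [ 143.3 -185.9 -148.2] turn [ 0.   0.1 -5.9] yaw now 3.14 t 15.175
```

>>> apply_moves(steps=[[[0,0,-50],[0,0,0],-1],[[0,0,-105],[0,0,0],-1],[[30,-38,-150],[0,0,-2],-1],[[60,-77,-150],[0,0,-4],-1],[[90,-116,-150],[0,0,-6],-1],[[120,-155,-150],[0,0,-6],-1],[[143,-184.5,-150],[0,0,-6],-1],[[143,-184.5,-150],[0,0,-6],-1],[[143,-184.5,-150],[0,0,-6],-1],[[143,-184.5,-150],[0,0,-6],-1]])

```text
time: 16.42
ee_pos: [0.4566, 0.1138, 0.2058]
tool_rot: [3.141, 0.001, -3.038]
contact_force: [0.3, 0.7, -1.0]
finger_gap: 0.25
```

```bash
python3 look.py ov2; python3 - <<'E'
from h import *
plan([.4562,.112,.0635],3.138+np.radians(6))
E
```

```text
[0.4564 0.1138 0.2057] [ 3.141e+00  1.000e-03 -3.038e+00] 16.475 0.2477394437531319
TCP floor pixel [[320.1 177.6]]
shift [  0.5  -1.8 142.2] turn [0.  0.  0.1] yaw now -3.038 t 16.475
```

View pics/ov2.png

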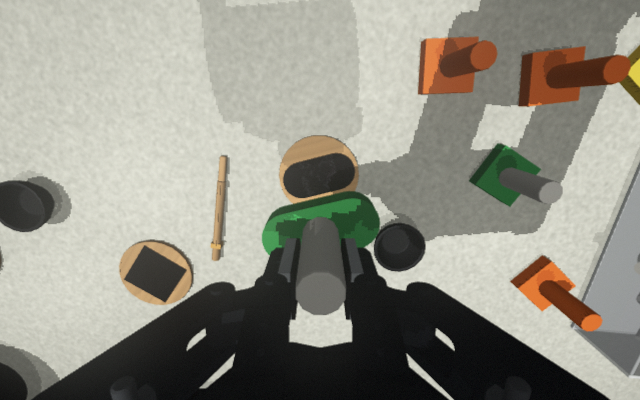

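>>> apply_moves(steps=[[[0,-1.5,60],[0,0,0],-1],[[0,-1.5,115],[0,0,0],-1],[[0,-1.5,135],[0,0,0],-1],[[0,-1.5,141.5],[0,0,0],-1],[[0,-1.5,142],[0,0,0],-1],[[0,-1.5,142],[0,0,0],-1],[[0,-1.5,142],[0,0,0],0.3],[[0,-1.5,142],[0,0,0],0.3],[[0,-1.5,142],[0,0,0],0.3],[[0,-1.5,142],[0,0,0],0.3]])

```text
time: 17.73
ee_pos: [0.456, 0.1118, 0.0636]
tool_rot: [3.142, 0.0, -3.039]
contact_force: [0.6, -0.6, 0.1]
finger_gap: 0.65
```

>>> apply_moves(steps=[[[0,0,-40],[0,0,0],0.3],[[0,0,-90],[0,0,0],0.3],[[0,0,-140],[0,0,0],0.3],[[0,0,-140],[0,0,0],0.3],[[0,0,-140],[0,0,0],0.3]])

```text
time: 18.35
ee_pos: [0.4557, 0.1117, 0.2034]
tool_rot: [-3.142, 0.0, -3.039]
contact_force: [0.1, -0.7, -0.6]
finger_gap: 0.652
```

```bash
python3 look.py ov3; python3 - <<'E'
from meas import *
im=cv2.imread('pics/ov3.png')
cv2.imwrite('pics/ov3c.png',cv2.resize(im[130:230,255:385],(780,600),interpolation=2))
plan([.434,.316,.205],3.138)
E
```

```text
[0.4554 0.1117 0.2028] [-3.142e+00 -1.000e-03 -3.039e+00] 18.4 0.6507075414576777
TCP floor pixel [[320.1 178.1]]
shift [  0.3 205.4  -2.2] turn [-0.  -0.1  6.1] yaw now -3.039 t 18.4
```

View pics/ov3c.png

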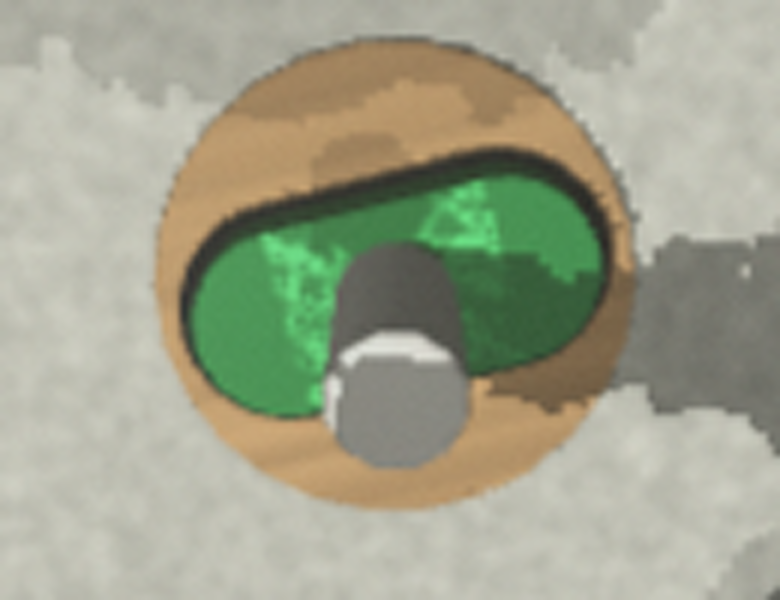

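The oval is placed and lined up. Last is the square.

>>> apply_moves(steps=[[[0,50,0],[0,0,2],0.3],[[0,100,0],[0,0,4],0.3],[[0,150,0],[0,0,6],0.3],[[0,205,0],[0,0,6],0.3],[[0,205,0],[0,0,6],0.3],[[0,205,0],[0,0,6],0.3],[[0,205,0],[0,0,6],0.3]])

```text
time: 19.27
ee_pos: [0.4347, 0.3145, 0.2029]
tool_rot: [-3.141, -0.001, 3.139]
contact_force: [0.4, -0.2, -0.5]
finger_gap: 0.643
```

```bash
python3 look.py sq1; python3 - <<'E'
from px import *
im=cv2.imread('pics/sq1.png')
cv2.imwrite('pics/sq1c.png',cv2.resize(im[145:220,270:370],(800,600),interpolation=2))
E
```

```text
[0.4349 0.3146 0.2031] [-3.141e+00 -1.000e-03  3.139e+00] 19.325 0.6522215393288623
TCP floor pixel [[320.4 178.9]]
```

View pics/sq1.png

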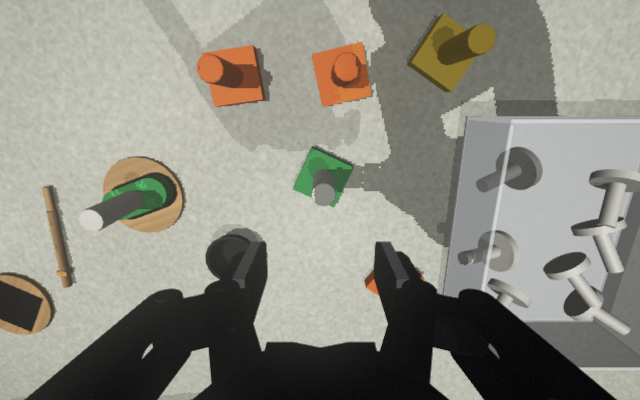

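View pics/sq1c.png

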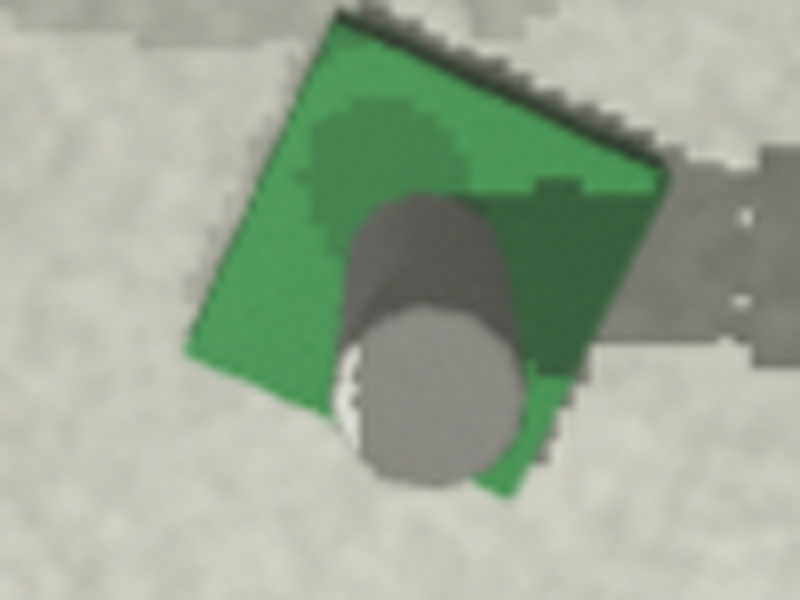

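The green square is at (323,177). Neighbouring orange look-alikes are at (343,75), (235,75) and (392,280). The bowl is at (233,255), about 100 mm away.

```bash
python3 - <<'E'
from px import *
A=P('sq1',[(337,28),(664,178),(510,498),(187,350)],.016,270,145);t=P('sq1',[(429,396)],.08,270,145)
print(A.mean(0),[(np.degrees(np.arctan2(*(A[(i+1)%4]-A[i])[::-1])).round(1),np.linalg.norm(A[(i+1)%4]-A[i]).round(4)) for i in range(4)],t)
p=(A.mean(0)+t[0])/2
plan([*p,.055],3.139)
E
```

```text
[0.43388467 0.3170219 ] [(np.float64(65.2), np.float64(0.0481)), (np.float64(-24.1), np.float64(0.0496)), (np.float64(-115.8), np.float64(0.0494)), (np.float64(154.4), np.float64(0.0487))] [[0.4334901  0.31705754]]
shift [  1.1   2.5 148.1] turn [-0. -0. -0.] yaw now 3.139 t 19.325
```

>>> apply_moves(steps=[[[1,2.5,60],[0,0,0],0.3],[[1,2.5,120],[0,0,0],0.3],[[1,2.5,148],[0,0,0],0.3],[[1,2.5,148],[0,0,0],0.3],[[1,2.5,148],[0,0,0],-1],[[1,2.5,148],[0,0,0],-1],[[1,2.5,148],[0,0,0],-1],[[1,2.5,148],[0,0,0],-1],[[1,2.5,148],[0,0,0],-1],[[1,2.5,148],[0,0,0],-1]])

```text
time: 20.58
ee_pos: [0.4346, 0.3186, 0.0569]
tool_rot: [3.14, 0.002, 3.14]
contact_force: [-0.3, -2.5, 12.0]
finger_gap: 0.252
```

>>> apply_moves(steps=[[[0,0,-50],[0,0,0],-1],[[0,0,-105],[0,0,0],-1],[[-20,-48,-150],[0,0,1],-1],[[-42,-100,-150],[0,0,2],-1],[[-64,-150,-150],[0,0,3],-1],[[-86,-202,-150],[0,0,4],-1],[[-108,-254,-150],[0,0,4.7],-1],[[-130,-306,-150],[0,0,4.7],-1],[[-152,-358,-150],[0,0,4.7],-1],[[-169,-396,-150],[0,0,4.7],-1]])

```text
time: 21.82
ee_pos: [0.6029, -0.0805, 0.2064]
tool_rot: [-3.141, 0.001, 3.057]
contact_force: [-0.6, 0.3, -1.0]
finger_gap: 0.249
```

>>> apply_moves(steps=[[[0,0,0],[0,0,0],-1],[[0,0,0],[0,0,0],-1],[[0,0,0],[0,0,0],-1]])

```text
time: 22.2
ee_pos: [0.6018, -0.0771, 0.2058]
tool_rot: [3.141, -0.0, 3.059]
contact_force: [0.4, -0.8, -0.3]
finger_gap: 0.255
```

```bash
python3 look.py sq2; python3 - <<'E'
from h import *
plan([.6027,-.0787,.063],3.139-np.radians(4.7))
E
```

```text
[ 0.6019 -0.0771  0.2058] [3.142 0.    3.059] 22.25 0.25216982106440233
TCP floor pixel [[320.2 178. ]]
shift [ -1.   -1.6 142.8] turn [0.  0.  0.1] yaw now 3.059 t 22.25
```

View pics/sq2.png

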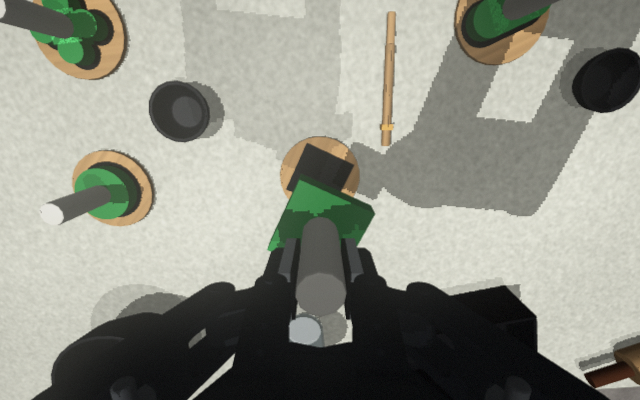

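The square is over its pad with its edges parallel to the outline. The glass and black box are clear of the gripper, so I'll lower it.

>>> apply_moves(steps=[[[-1,-1.5,60],[0,0,0],-1],[[-1,-1.5,115],[0,0,0],-1],[[-1,-1.5,135],[0,0,0],-1],[[-1,-1.5,142],[0,0,0],-1],[[-1,-1.5,142.5],[0,0,0],-1],[[-1,-1.5,142.5],[0,0,0],-1],[[-1,-1.5,142.5],[0,0,0],0.3],[[-1,-1.5,142.5],[0,0,0],0.3],[[-1,-1.5,142.5],[0,0,0],0.3],[[-1,-1.5,142.5],[0,0,0],0.3]])

```text
time: 23.5
ee_pos: [0.6031, -0.0797, 0.0631]
tool_rot: [-3.142, 0.0, 3.058]
contact_force: [-0.3, -0.6, 0.1]
finger_gap: 0.649
```

>>> apply_moves(steps=[[[0,0,-40],[0,0,0],0.3],[[0,0,-90],[0,0,0],0.3],[[0,0,-150],[0,0,0],0.3],[[0,0,-210],[0,0,0],0.3],[[0,60,-270],[0,0,0],0.3],[[0,100,-290],[0,0,0],0.3],[[0,100,-290],[0,0,0],0.3],[[0,100,-290],[0,0,0],0.3],[[0,100,-290],[0,0,0],0.3]])

```text
time: 24.62
ee_pos: [0.6109, 0.019, 0.3519]
tool_rot: [-3.141, -0.002, 3.057]
contact_force: [0.0, 0.3, 0.1]
finger_gap: 0.65
```

```bash
python3 look.py end; python3 - <<'E'
from meas import *
import pickle
im=cv2.imread('pics/end.png'); c=pickle.load(open('end.pkl','rb'))
s=env.camera('scene')[:,:,::-1]; cv2.imwrite('pics/end_s.png',cv2.resize(s[120:340,150:480],(800,533),interpolation=2))
P=dict(flP=(.4357,-.303),roP=(.598,-.3157),sqP=(.6027,-.0787),ovP=(.4562,.112))
run(im,c,{},{n[:2]:proj(c,[*p,.022])[0] for n,p in P.items()})
for n,p in P.items():print(n,proj(c,[*p,.006])[0].round())
print('bowls expected',proj(c,[[.5181,-.2092,.026],[.5249,.2102,.026]]).round())
E
```

```text
[0.611 0.019 0.352] [-3.141e+00 -2.000e-03  3.057e+00] 24.675 0.6506732838286347
TCP floor pixel [[320.2 157.1]]
fl foot@16 [ 0.4346 -0.3076] rect [array([52.8, 53.1]), np.float64(46.9)] h4 (np.float64(0.014186785236641745), np.float64(0.005532900906837927)) h2 (np.float64(1.1789955064438082), np.float64(0.0007090797536861849))
ro foot@16 [ 0.5988 -0.3203] rect [array([58.5, 54.7]), np.float64(10.6)] h4 (np.float64(-0.007722089722267564), np.float64(0.0011656695041802193)) h2 (np.float64(-0.4584101932134374), np.float64(0.0011521420402033204))
sq foot@16 [ 0.5934 -0.0813] rect [array([50.7, 50.8]), np.float64(60.4)] h4 (np.float64(0.6393597894253997), np.float64(0.0008450635955875818)) h2 (np.float64(-0.011131967050119453), np.float64(0.0021529938391173704))
ov foot@16 [0.4542 0.113 ] rect [array([35.5, 75.6]), np.float64(19.7)] h4 (np.float64(0.4669769562374655), np.float64(0.0008592016281550787)) h2 (np.float64(-1.148351356270034), np.float64(0.009413224622239017))
flP [89. 55.]
roP [113. 166.]
sqP [259. 156.]
ovP [376.  44.]
bowls expected [[159. 108.]
 [448.  87.]]
```

View pics/end.png

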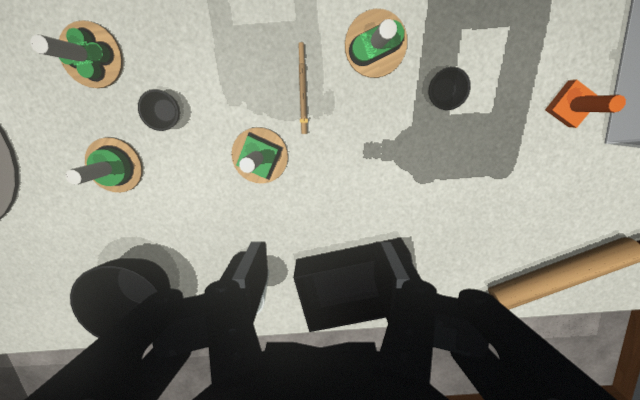

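View pics/end_s.png

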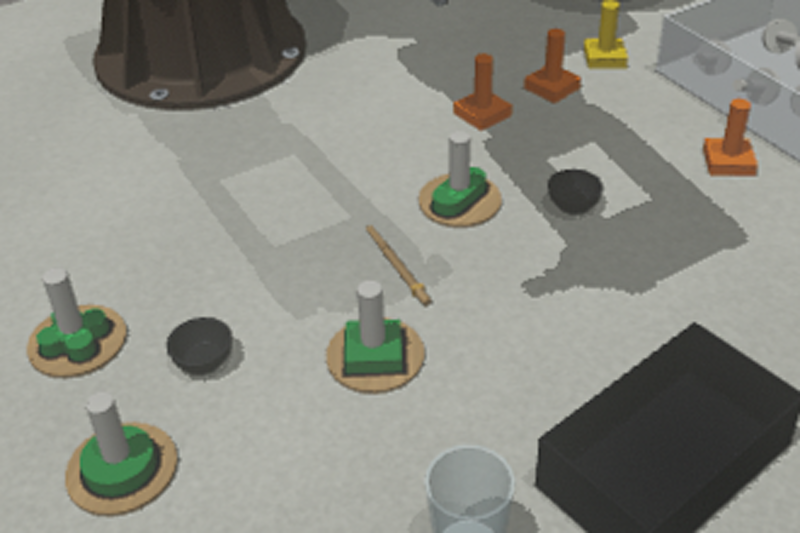

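All four stand on their pads, and the bowls are at their expected pixels: (159,108) and (448,87). The square's foot reading is 9 mm off in x, perhaps because the stem hides a corner. I'll check it in a close crop.

```bash
python3 - <<'E'
from px import *
im=cv2.imread('pics/end.png')
cv2.imwrite('pics/end_sq.png',cv2.resize(im[118:193,210:310],(800,600),interpolation=2))
E
```

```text
(no output)
```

View pics/end_sq.png

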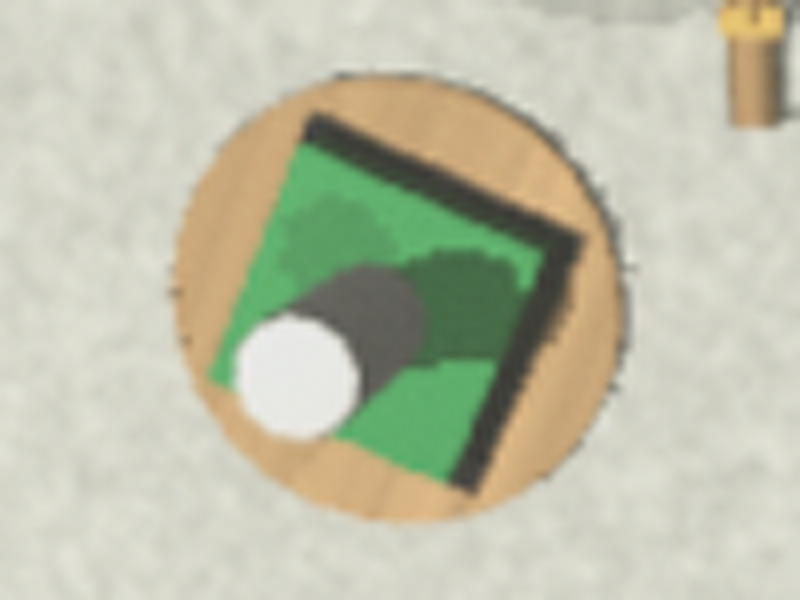

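```bash
python3 - <<'E'
from px import *
A=P('end',[(300,140),(543,255),(450,485),(213,378)],.022,210,118)
print('sq foot',A.mean(0).round(4),[np.degrees(np.arctan2(*(A[(i+1)%4]-A[i])[::-1])).round(1) for i in range(4)],'top',P('end',[(297,377)],.086,210,118).round(4))
print('pad circle',P('end',[(400,298)],.006,210,118))
env.job_done(); print(env.read_state()['time'])
E
```

```text
sq foot [ 0.6018 -0.0787] [np.float64(59.5), np.float64(-29.0), np.float64(-120.2), np.float64(151.2)] top [[ 0.6017 -0.079 ]]
pad circle [[ 0.60081344 -0.07719556]]
the job is handed in; nothing more can be done
the job is handed in; nothing more can be done
```

All four cutters (flower, round, oval and square, in that order) now stand upright on their own pads. I handed the job in at about 25 s of the 96 s allowed.

- **Square:** it measured about 2 mm from its pad's centre and within about 1° of its outline.
- **Flower, round and oval:** close pictures taken straight after each placing showed them centred on their outlines, and the flower and oval lined up. I judged these by eye and did not measure the offsets.
- **Bowls and look-alikes:** in the last wrist picture both bowls sat at the pixels expected from their starting positions. The orange and yellow look-alikes were not touched.

**Checks that disagreed:**
- **Last automatic foot check:** it read the square 9 mm off in x. The stem hid a corner, and the check used the wrong foot height. Reading the corners again by hand gave the 2 mm figure above. The same check read 2–5 mm for the other three, also with the wrong height.
- **First rough readings:** the scene and side cameras differed by 10–25 mm on points I picked by eye. I worked from the wrist camera instead.

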